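# Grade two bearing balls on the sorting ramp

## Task

On the microscope bench one of two alike metal scoops holds two steel bearing balls, a small and a big one. Pick up that scoop by its upright grip and tip both balls out onto the landing tray at the top of the sorting ramp, so that the small one drops through the narrow slot into the upper pocket and the big one rolls on into the lower pocket. Then stand the empty scoop upright on the bench again and let go of it.

Things in the scene. Friction and masses are not known exactly. Their poses are not given: they have to be found in the camera images.
- scoop_grip (a point): Centre of the loaded scoop's upright grip plate (10 thick along x, 50 wide along y, 36 high), 68 above the scoop's underside. Loose aluminium trough, dark floor, 81 long, 42 wide, 36 high, 120 g, below the grip; x points from its open front to its closed back, z up. Spout lip (front end of the floor): 42 in -x, 47 below this point. All in mm. An empty twin stands elsewhere.
- small_ball_center (a point): Centre of the small steel ball, 20 mm diameter, about 33 g. It starts in the scoop, in front of the big one. The scoop's floor slopes 12 degrees, higher at the open front, so the balls stay at the back while the scoop is level; tipping the front down 30 to 40 degrees rolls both out.
- big_ball_center (a point): Centre of the big steel ball, 30 mm diameter, about 110 g. It starts in the scoop against its closed back. On the sorter it rides over the narrow slot (24 mm wide, x = 30 to -44 in the sorter's frame), through which the small ball falls, to the wide opening (40 mm, x = -48 to -100). Pocket floors: 30 mm (upper) and 6 mm (lower) above the bench.
- sorter: Ball sorter, fixed white ramp 220 long, 90 wide, falling 14 degrees to its own -x; origin: middle of its underside. In its frame, mm: landing tray at the high end x = 60 to 99, 76 wide, floor 88 to 98 high, walls 18 above it, narrowing to 40 wide at x = 30; best spout place x = 73, y = 0, floor 91 high. Then the narrow slot over the upper pocket, the wide opening over the lower one, an end stop.
Not all that is in view belongs to the job. What is shaped like the part that bears scoop_grip but purple is not meant.

How it is judged:
By the outcome, as a careful person would: the job done as asked, in the order asked, and still so for the second after the job is handed in, with the robot touching nothing.
It also fails if it takes over 58 s, if anything falls off the work surface, if the arm or the gripper's body presses on something with over 40 N, if the wrist force passes 120 N, or if a joint passes its speed limit or range.

## Robot

A 6-joint arm with a two-finger parallel gripper is mounted at the origin on the work surface. World frame = base frame: x ahead of the robot, y to its left, z up, the work surface at z = 0. Lengths are in mm, angles in degrees, forces in N, time in s.
With the tool pointing down it reaches from about 300 to 850 mm from the base axis. Payload 4.2 kg.
Tool frame: the origin (TCP) lies at the very end of the fingers, on their centre line; the grasp point (between the pads) lies 19 mm behind it (env.grip_depth is the distance from the TCP to the grasp point, in mm); z points along the fingers, y is the line along which they close (so a half turn about z gives the same grasp; the last joint's range is limited). The gripper opens to 91 mm and grips with 3 to 60 N. Pads are 32 mm wide; open, the fingers measure 118 mm over their backs; the gripper's body (76 mm by 178 mm) begins 60 mm behind the grasp point.
Start: joints at [-78.438, 18.312, 89.639, -0, 72.044, -1.146], TCP at [126.494, -560.93, 213.976] pointing down, gripper open.
Joint ranges: [-177.97, 177.97], [-48.28, 115.42], [12.27, 149.76], [-77.06, 257.06], [2.81, 150.46], [-146.56, 146.56]. Speed limits (degrees/s): [147.25, 147.25, 180, 180, 180, 180].

## Interface

Orientations are given as [roll, pitch, yaw] about the fixed x, y, z axes, in that order (R = Rz(yaw) Ry(pitch) Rx(roll)).
In Python, from workcell import env, cams gives the robot as it stands.
- The arm moves only by the tool apply_moves, never from a script. Its argument "deltas" is a list of rows, each a list of 5 numbers: the shift along the tool's x, y, z in m, then the turn about the tool's z in rad, then the opening, from -1 (shut) to 1 (fully open), so that 0 is half open. In form: [[tx, ty, tz, roll, gripper], ...]. A call has 1 to 5 rows; each row is the pose to reach, as a shift and turn from the pose commanded when the call began, along the tool's axes at that moment; what a row does not reach only later rows make up. A row lasts 1/10 s, in which the tool goes at most 50 mm and 8.59 degrees, less where a joint would pass 70% of its speed; a pose out of reach is approached as far as the arm can. A call with a gripper value outside its range is refused whole. The fingers move at their own pace and stop on an object; "grip_force" is the grip in N (left out, the last holds). Time passes only in rows, so rows that repeat a pose let the fingers close. It gives the time, the measured TCP pose, the force, the opening and the grip force at its end, in the units of the state.
- env.state(): the state, without advancing time (a new reading comes with each control period).
- cams.grab_frame(name): name is "side" or "top"; returns the picture (400x640x3 uint8, blue, green, red); there is no depth.
- cams.get_calibration(name): a dict with "mtx" (3x3 intrinsics, pixels), "k1" (the pictures are not rectified: a ray, as slopes to the right and down, at radius r is drawn at 1 + k1 r^2 times it, then the intrinsics apply), "eye" and "attitude" of the camera in the world. Camera axes: x right, y down, z forward; pixel columns grow to the right and rows downward; lengths in mm; the calibration is good to about 2 mm. A picture is of the moment at which its call begins. get_calibration takes no time and is no camera call.
- env.job_done(): hands the job in; it is judged then, once.
The state is a dict: "time_s": time; "qpos": joint angles; "qvel": joint speeds; "effort": joint torques, N m; "ee_pos": TCP position; "ee_rot": TCP orientation; "force": force on the tool from outside, world axes, zero at the start; "torque": the same for the moment, N m; "gripper_width": finger opening in mm; "gripper_force": force on a finger pad.
Only numpy, scipy, OpenCV 4.12 (cv2) and the standard library are available. Lean on these libraries where they do the work, as an engineer would, in place of code of your own. Each camera call takes 0.05 s, during which the arm holds its last target. There are 200 camera calls.

## Working session

There is one attempt and no reset: what is moved stays moved. The work goes in short steps, Python scripts to look and compute and a tool call to move; the robot and the scene stay as the last step left them, time stands still between calls to the robot, and variables do not carry over. Pictures are saved under pics/ and viewed, at most 10 in all, crops included, and the job is handed in when it is done.

Besides the shell and the picture viewer there is one more tool, called after "Request:" by a JSON object that holds its "fn" and its "kwargs", one argument or row to a line. apply_moves: Moves the arm, as the interface text tells. Its arguments: {"type":"object","properties":{"deltas":{"type":"array"},"grip_force":{"type":"number"}},"required":["deltas"]}

```bash
ls && mkdir -p pics
python3 - <<'E'
from workcell import env,cams
import cv2
for n in("side","top"):
    cv2.imwrite(f"pics/{n}0.png",cams.grab_frame(n)); print(n,cams.get_calibration(n))
print(env.state())
E
```

```text
pics
side {'mtx': array([[394.77296244,   0.        , 316.20020905],
       [  0.        , 394.77296244, 199.17839881],
       [  0.        ,   0.        ,   1.        ]]), 'k1': -0.06076647096355957, 'eye': array([304.65181962, 426.83067903, 691.13222385]), 'attitude': array([-139.21154634,   -1.01182619, -146.48962523])}
top {'mtx': array([[488.89636735,   0.        , 311.15587222],
       [  0.        , 488.89636735, 197.24532173],
       [  0.        ,   0.        ,   1.        ]]), 'k1': 0.04458618143780931, 'eye': array([536.27686057,   7.52222291, 919.62017847]), 'attitude': array([-177.19572579,    0.50745788,  -89.01595138])}
{'time_s': 0.1, 'qpos': array([-7.84396810e+01,  1.83467143e+01,  8.96991444e+01,  1.23668891e-04,
        7.20448749e+01, -1.14697879e+00]), 'qvel': array([-0.00602876, -0.04467866, -0.16042074,  0.10928326,  0.04873067,
        0.00855489]), 'effort': array([-1.29004843e-04, -4.13333166e+01, -2.32510847e+01,  7.28520867e-02,
        4.22398467e-02, -6.35377592e-05]), 'ee_pos': array([ 126.3824704 , -560.47069311,  213.21887457]), 'ee_rot': array([-1.79909287e+02, -1.93379548e-03,  1.27072580e+01]), 'force': array([-0.94693019,  0.56930754,  0.22870032]), 'torque': array([-1.15446413e-02, -3.81792746e-02, -1.47996469e-05]), 'gripper_force': 0.0, 'gripper_width': 90.98317636983596}
```

View pics/top0.png

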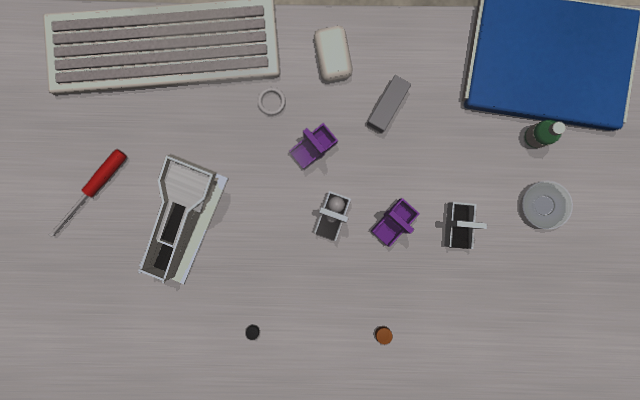

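View pics/side0.png

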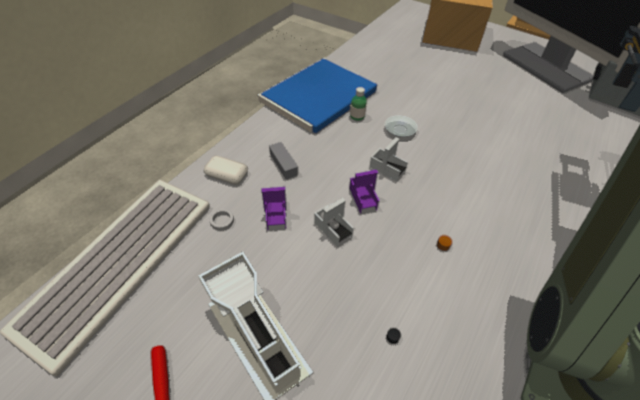

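Run:
```python
import cv2,numpy as np
t=cv2.imread("pics/top0.png");s=cv2.imread("pics/side0.png")
R=lambda im,x,y,w,h,W,H:cv2.resize(im[y:y+h,x:x+w],(W,H),interpolation=cv2.INTER_CUBIC)
a=R(t,300,180,60,75,320,400);b=R(s,300,185,72,90-15+0,480,400+100)[:400]
b=R(s,300,190,72,60,480,400)
cv2.imwrite("pics/crop_scoop.png",np.hstack([a,b]))   # top scale 5.333 off(300,180); side 6.667 off (300,190)
a=R(t,130,145,105,145,400,552);b=R(s,190,240,130,160,400,492)
b=cv2.copyMakeBorder(b,0,60,0,0,cv2.BORDER_CONSTANT)
cv2.imwrite("pics/crop_sorter.png",np.hstack([a,b]))  # top 3.81 off(130,145); side 3.077 off(190,240)
```

```text
(no output)
```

View pics/crop_scoop.png

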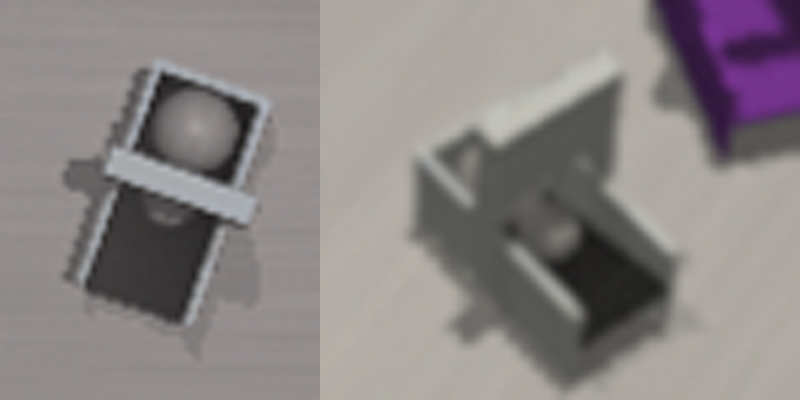

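View pics/crop_sorter.png

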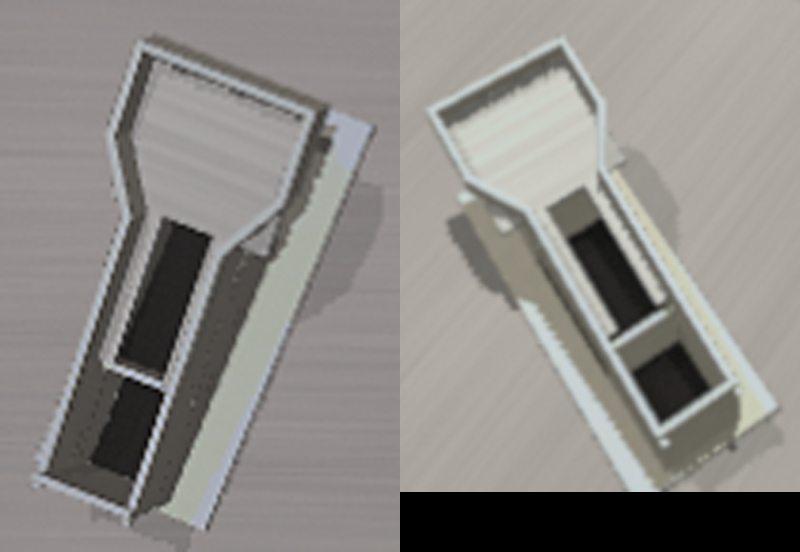

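```bash
cat > h.py <<'E'
import numpy as np,cv2
from scipy.spatial.transform import Rotation as Ro
from workcell import env,cams
def ray(n,px):
    c=cams.get_calibration(n);k=c["mtx"]
    d=cv2.undistortPoints(np.array([[px]],float),k,np.array([c["k1"],0,0,0,0.]))[0,0]
    return c["eye"],Ro.from_euler("xyz",c["attitude"],degrees=True).apply([*d,1])
def atz(n,px,z):
    e,d=ray(n,px);return e+d*(z-e[2])/d[2]
def tri(pt,ps):
    e1,d1=ray("top",pt);e2,d2=ray("side",ps)
    d1/=np.linalg.norm(d1);d2/=np.linalg.norm(d2)
    s=np.linalg.lstsq(np.c_[d1,-d2],e2-e1,rcond=None)[0]
    a=e1+s[0]*d1;b=e2+s[1]*d2
    return (a+b)/2,np.linalg.norm(a-b)
def crop(o,s,u):return [o[i]+(u[i]+.5)/s-.5 for i in(0,1)]
E
python3 - <<'E'
from h import *
np.set_printoptions(precision=1,suppress=True)
T=lambda u:crop((300,180),5.333,u);S=lambda u:crop((300,190),6.667,(u[0]-320,u[1]))
print("grip top",tri(T((183,185)),S((550,99))),atz("top",T((183,185)),86),atz("side",S((550,99)),86))
p=[atz("top",T(u),86) for u in((118,148),(247,198+24),(108,172),(258,198),(113,160),(252,210))]
print("plate",p[4],p[5],np.linalg.norm(p[5]-p[4]),"yaw of y axis",np.degrees(np.arctan2(*(p[4]-p[5])[1::-1])))
q=[atz("top",T(u),36) for u in((155,60),(270,102),(80,283),)]+[atz("top",T((187,325)),36)]
print("trough rim",q)
for a,b in((0,2),(1,3)):
    v=q[a]-q[b];print("x axis yaw",np.degrees(np.arctan2(v[1],v[0])),np.linalg.norm(v))
T=lambda u:crop((130,145),3.81,u);S=lambda u:crop((190,240),3.077,(u[0]-400,u[1]))
c=[]
for a,b in(((143,42),(430,108)),((318,110),(562,42)),((38,482),(662,438)),((130,518),(735,385))):
    r=tri(T(a),S(b));c.append(r[0]);print(r)
hi=(c[0]+c[1])/2;lo=(c[2]+c[3])/2
print("hi",hi,"lo",lo,"yaw x",np.degrees(np.arctan2(*(hi-lo)[1::-1])),np.linalg.norm((hi-lo)[:2]))
H=[atz("top",T(a),z) for a,z in(((143,42),116),((318,110),116),((38,482),60),((130,518),60))]
print(H)
E
```

```text
grip top (array([548. , -24. ,  84.4]), np.float64(1.3091604747804433)) [548.6 -23.6  86. ] [546.8 -23.1  86. ]
plate [556.2  -1.2  86. ] [541.  -45.8  86. ] 47.116470168866144 yaw of y axis 71.18587559065908
trough rim [array([591.5, -15.4,  36. ]), array([577.9, -54.6,  36. ]), array([515.6,   8.8,  36. ]), array([502.1, -27.6,  36. ])]
x axis yaw -17.66484748048912 79.69013573617714
x axis yaw -19.60610486056996 80.48519290493806
(array([639.8, 254. , 114.8]), np.float64(1.4265402497387227))
(array([612. , 178.8, 108.4]), np.float64(1.7540186924549506))
(array([444.5, 309.9,  65.9]), np.float64(1.3645161380989685))
(array([429.2, 268.4,  65.2]), np.float64(0.17822029914655263))
hi [625.9 216.4 111.6] lo [436.8 289.2  65.5] yaw x -21.052133904991607 202.58367967151537
[array([640.2, 254.1, 116. ]), array([612. , 177.7, 116. ]), array([444.4, 312.4,  60. ]), array([428.7, 270. ,  60. ])]
```

Loaded scoop: top view (332,215), the only one showing balls. The lookalikes are the empty metal scoop (462,225) and the purple ones (314,147) and (396,222). The measurements fit the given sizes: grip ≈ (548,-23.5,68), yaw -18.7°; sorter origin ≈ (531.5,252.5), yaw -20.6°. The tool can't tilt, so I'll grip the plate across its 50 mm width. I can then pivot the scoop in the fingers by pushing its front face against the tray's end wall.

Request:
{"fn": "apply_moves", "kwargs": {
  "deltas": [
    [0.035,-0.029,0.004,0,1],
    [0.07,-0.058,0.008,0,1],
    [0.105,-0.087,0.012,0,1],
    [0.141,-0.115,0.016,0,1],
    [0.177,-0.144,0.02,0,1]
  ],
  "grip_force": 20
}}

```text
time_s: 0.6
ee_pos: [268.1, -379.9, 193.5]
ee_rot: [-180.0, -0.0, 12.7]
force: [0.3, -0.1, -0.4]
gripper_width: 91.0
gripper_force: 0.0
```

Request:
{"fn": "apply_moves", "kwargs": {
  "deltas": [
    [0.035,-0.029,0.004,0,1],
    [0.07,-0.058,0.008,0,1],
    [0.105,-0.087,0.012,0,1],
    [0.141,-0.115,0.016,0,1],
    [0.177,-0.144,0.02,0,1]
  ]
}}

```text
time_s: 1.1
ee_pos: [409.2, -200.5, 173.7]
ee_rot: [180.0, 0.0, 12.7]
force: [0.2, -1.3, -1.1]
gripper_width: 91.1
gripper_force: 0.0
```

Request:
{"fn": "apply_moves", "kwargs": {
  "deltas": [
    [0.035,-0.029,0.004,0.137,1],
    [0.07,-0.058,0.008,0.274,1],
    [0.105,-0.087,0.012,0.411,1],
    [0.141,-0.115,0.016,0.548,1],
    [0.176,-0.143,0.02,0.548,1]
  ]
}}

```text
time_s: 1.6
ee_pos: [549.3, -22.4, 153.5]
ee_rot: [180.0, 0.0, -18.8]
force: [0.4, -0.3, 0.6]
gripper_width: 90.9
gripper_force: 0.0
```

Run:
```python
from h import *
s=env.state();print(s["time_s"],s["ee_pos"],s["ee_rot"],s["qpos"])
```

```text
1.6 [549.34073804 -22.3566796  153.50722133] [ 1.79968517e+02  2.14440877e-02 -1.88363903e+01] [-3.51395139e+00  1.86961300e+01  9.82935774e+01 -2.77082904e-02
  6.30392964e+01  1.05335002e+02]
```

Request:
{"fn": "apply_moves", "kwargs": {
  "deltas": [
    [-0.001,0.001,0.03,0,1],
    [-0.001,0.001,0.06,0,1],
    [-0.001,0.001,0.085,0,1],
    [-0.001,0.001,0.1,0,1],
    [-0.001,0.001,0.1,0,1]
  ]
}}

```text
time_s: 2.1
ee_pos: [545.3, -24.3, 51.4]
ee_rot: [179.9, 0.3, -18.7]
force: [0.5, -0.0, 0.3]
gripper_width: 90.8
gripper_force: 0.0
```

Request:
{"fn": "apply_moves", "kwargs": {
  "deltas": [
    [0,0,0,0,0.3],
    [0,0,0,0,0.2],
    [0,0,0,0,0.1],
    [0,0,0,0,0],
    [0,0,0,0,-0.1]
  ],
  "grip_force": 20
}}

```text
time_s: 2.6
ee_pos: [547.7, -24.6, 54.5]
ee_rot: [-180.0, -0.1, -18.7]
force: [0.1, -0.7, 0.4]
gripper_width: 54.0
gripper_force: 0.0
```

Request:
{"fn": "apply_moves", "kwargs": {
  "deltas": [
    [0,0,0,0,-0.3],
    [0,0,0,0,-0.3],
    [0,0,0,0,-0.3],
    [0,0,0,0,-0.3],
    [0,0,0,0,-0.3]
  ]
}}

```text
time_s: 3.1
ee_pos: [547.7, -24.4, 54.3]
ee_rot: [-180.0, -0.0, -18.7]
force: [-1.0, 1.1, 5.5]
gripper_width: 49.9
gripper_force: 20.0
```

Request:
{"fn": "apply_moves", "kwargs": {
  "deltas": [
    [0,0,-0.005,0,-0.3],
    [0,0,-0.015,0,-0.3],
    [0,0,-0.03,0,-0.3],
    [0,0,-0.045,0,-0.3],
    [0,0,-0.06,0,-0.3]
  ]
}}

```text
time_s: 3.6
ee_pos: [547.1, -24.7, 114.6]
ee_rot: [180.0, 0.0, -18.7]
force: [-0.1, -0.4, -2.7]
gripper_width: 49.8
gripper_force: 19.9
```

Request:
{"fn": "apply_moves", "kwargs": {
  "deltas": [
    [0,0,-0.015,0,-0.3],
    [0,0,-0.03,0,-0.3],
    [0,0,-0.045,0,-0.3],
    [0,0,-0.055,0,-0.3],
    [0,0,-0.06,0,-0.3]
  ]
}}

```text
time_s: 4.1
ee_pos: [547.6, -24.6, 174.9]
ee_rot: [-180.0, -0.1, -18.7]
force: [0.4, -0.4, -2.7]
gripper_width: 49.7
gripper_force: 19.9
```

Run:
```python
from h import *
s=env.state();print(s["time_s"],s["ee_pos"],s["ee_rot"],s["force"],s["gripper_width"])
cv2.imwrite("pics/s1f.png",f:=cams.grab_frame("side"))
e=env.state()["ee_pos"];c=f[80:260,240:440]
cv2.imwrite("pics/s1.png",cv2.resize(c,(666,600),interpolation=cv2.INTER_CUBIC))
```

```text
4.1 [547.62435771 -24.63063956 174.93744056] [-1.79993491e+02 -6.99584883e-02 -1.86921996e+01] [ 0.36389692 -0.37790854 -2.67119852] 49.704081411211
```

View pics/s1.png

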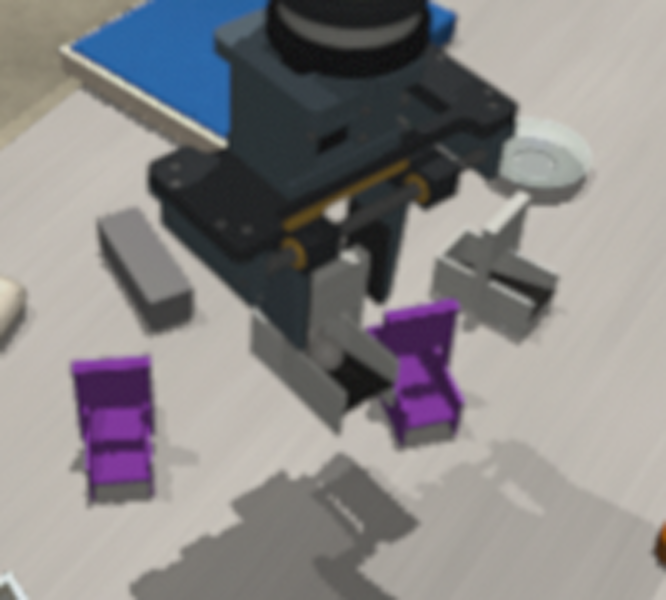

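```bash
cat >> h.py <<'E'
def proj(n,P):
    c=cams.get_calibration(n);P=np.atleast_2d(P)
    p=Ro.from_euler("xyz",c["attitude"],degrees=True).inv().apply(P-c["eye"]);d=p[:,:2]/p[:,2:]
    r2=(d**2).sum(1,keepdims=True);d=d*(1+c["k1"]*r2)
    return d@c["mtx"][:2,:2].T+c["mtx"][:2,2]
def scoop(grip,yaw,tilt):  # tilt>0 front down; corner points in grip frame
    P=np.array([[x,y,z] for x in(-42,39) for y in(-21,21) for z in(-68,-32)]+[[5,-25,18],[5,25,18]],float)
    P=Ro.from_euler("y",-tilt,degrees=True).apply(P)
    return Ro.from_euler("z",yaw,degrees=True).apply(P)+grip
E
python3 - <<'E'
from h import *
np.set_printoptions(precision=0,suppress=True)
for t in(-15,-8,0,8,15):
    p=(proj("side",scoop(np.array([547.6,-24,174.9+14]),-18.7,t))-[240,80])*3.33
    print(t,dict(fRb=p[0],fRt=p[1],fLb=p[2],fLt=p[3],bLb=p[6],bLt=p[7],plR=p[8],plL=p[9]))
f=cv2.imread("pics/s1f.png")[140:215,300:400]
cv2.imwrite("pics/s1c.png",cv2.resize(f,(800,600),interpolation=cv2.INTER_CUBIC))
E
```

```text
-15 {'fRb': array([412., 404.]), 'fRt': array([408., 352.]), 'fLb': array([355., 439.]), 'fLt': array([349., 387.]), 'bLb': array([266., 379.]), 'bLt': array([257., 329.]), 'plR': array([348., 241.]), 'plL': array([277., 279.])}
-8 {'fRb': array([403., 404.]), 'fRt': array([403., 356.]), 'fLb': array([346., 439.]), 'fLt': array([345., 391.]), 'bLb': array([257., 366.]), 'bLt': array([252., 319.]), 'plR': array([351., 241.]), 'plL': array([279., 280.])}
0 {'fRb': array([391., 402.]), 'fRt': array([397., 359.]), 'fLb': array([335., 436.]), 'fLt': array([339., 394.]), 'bLb': array([247., 351.]), 'bLt': array([247., 308.]), 'plR': array([354., 243.]), 'plL': array([282., 281.])}
8 {'fRb': array([379., 397.]), 'fRt': array([390., 361.]), 'fLb': array([323., 431.]), 'fLt': array([333., 395.]), 'bLb': array([237., 335.]), 'bLt': array([243., 297.]), 'plR': array([357., 245.]), 'plL': array([285., 283.])}
15 {'fRb': array([368., 391.]), 'fRt': array([384., 361.]), 'fLb': array([312., 425.]), 'fLt': array([327., 395.]), 'bLb': array([230., 320.]), 'bLt': array([240., 287.]), 'plR': array([360., 247.]), 'plL': array([288., 285.])}
```

View pics/s1c.png

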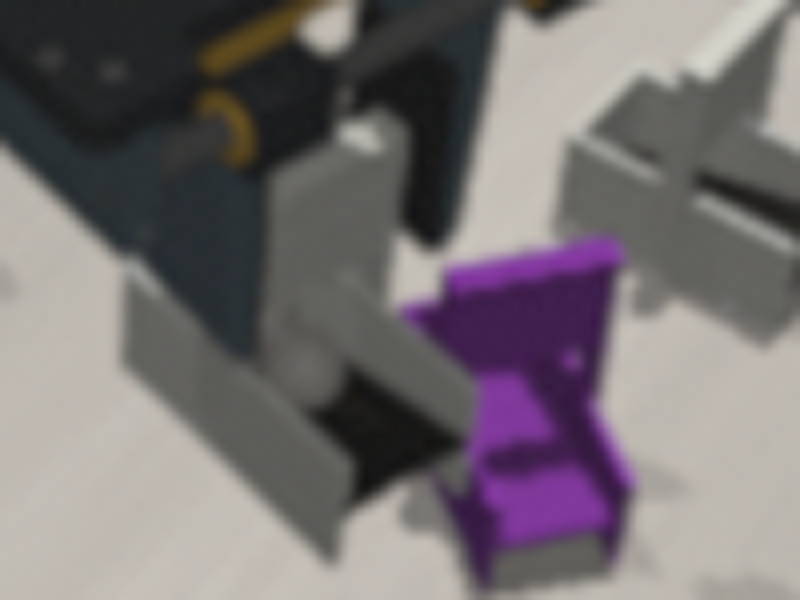

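Request:
{"fn": "apply_moves", "kwargs": {
  "deltas": [
    [0.003,-0.012,0,0,-0.3],
    [0.008,-0.036,0,0,-0.3],
    [0.014,-0.066,0,0,-0.3],
    [0.02,-0.098,0,0,-0.3],
    [0.026,-0.13,0,0,-0.3]
  ]
}}

```text
time_s: 4.65
ee_pos: [614.0, 92.1, 172.7]
ee_rot: [180.0, 0.1, -18.7]
force: [0.4, -0.4, -2.5]
gripper_width: 49.9
gripper_force: 19.9
```

Request:
{"fn": "apply_moves", "kwargs": {
  "deltas": [
    [0.006,-0.032,0,0.007,-0.3],
    [0.012,-0.064,0,0.014,-0.3],
    [0.018,-0.092,0,0.021,-0.3],
    [0.022,-0.112,0,0.028,-0.3],
    [0.024,-0.122,0,0.033,-0.3]
  ]
}}

```text
time_s: 5.15
ee_pos: [675.8, 200.8, 172.0]
ee_rot: [180.0, 0.1, -20.5]
force: [0.7, -0.1, -2.8]
gripper_width: 50.0
gripper_force: 19.9
```

Run:
```python
from h import *
s=env.state();print(s["time_s"],s["ee_pos"],s["ee_rot"],s["force"],s["gripper_width"],s["qpos"])
cv2.imwrite("pics/s2f.png",f:=cams.grab_frame("side"))
cv2.imwrite("pics/s2.png",cv2.resize(f[190:330,140:327],(800,600),interpolation=cv2.INTER_CUBIC))
```

```text
5.15 [675.79793744 200.75839516 171.96888351] [ 1.79963619e+02  1.10272901e-01 -2.04909501e+01] [ 0.70457574 -0.11404961 -2.78989476] 49.95414965742452 [1.55934376e+01 3.16644944e+01 7.39298712e+01 3.68853270e-02
 7.45161822e+01 1.26074471e+02]
```

View pics/s2.png

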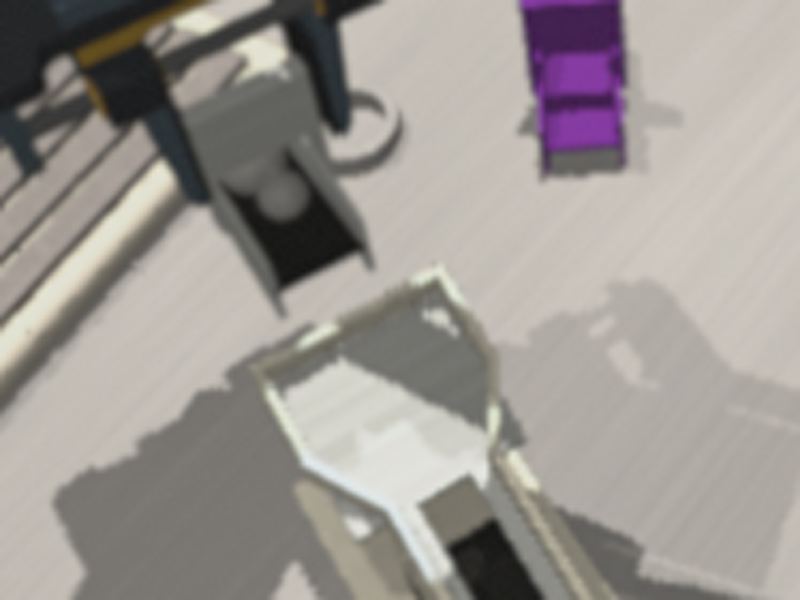

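Request:
{"fn": "apply_moves", "kwargs": {
  "deltas": [
    [0,0.001,0.006,0,-0.3],
    [0,0.002,0.013,0,-0.3],
    [0,0.002,0.015,0,-0.3],
    [-0.002,0.002,0.015,0,-0.3],
    [-0.004,0.002,0.015,0,-0.3]
  ]
}}

```text
time_s: 5.7
ee_pos: [670.9, 197.2, 159.2]
ee_rot: [-180.0, -0.0, -20.6]
force: [-0.2, -0.2, -2.4]
gripper_width: 50.2
gripper_force: 19.9
```

Request:
{"fn": "apply_moves", "kwargs": {
  "deltas": [
    [-0.001,0,0,0,-0.3],
    [-0.003,0,0,0,-0.3],
    [-0.004,0,0,0,-0.3],
    [-0.005,0,0,0,-0.3],
    [-0.005,0,0,0,-0.3]
  ]
}}

```text
time_s: 6.2
ee_pos: [666.7, 199.4, 159.3]
ee_rot: [-180.0, -0.1, -20.6]
force: [1.6, -0.3, -2.0]
gripper_width: 49.6
gripper_force: 19.9
```

Request:
{"fn": "apply_moves", "kwargs": {
  "deltas": [
    [-0.003,0,-0.002,0,-0.3],
    [-0.006,0,-0.0035,0,-0.3],
    [-0.008,0,-0.005,0,-0.3],
    [-0.01,0,-0.006,0,-0.3],
    [-0.01,0,-0.006,0,-0.3]
  ]
}}

```text
time_s: 6.7
ee_pos: [657.3, 203.0, 165.4]
ee_rot: [-180.0, -0.1, -20.6]
force: [3.1, -1.3, -2.0]
gripper_width: 49.8
gripper_force: 20.0
```

Run:
```python
from h import *
s=env.state();print(s["time_s"],s["ee_pos"],s["ee_rot"],s["force"],s["torque"],s["gripper_width"])
cv2.imwrite("pics/s3f.png",f:=cams.grab_frame("side"))
cv2.imwrite("pics/s3.png",cv2.resize(f[200:280,170:277],(800,600),interpolation=cv2.INTER_CUBIC))
```

```text
6.7 [657.25051142 203.00473061 165.36675709] [-1.79981491e+02 -6.36197105e-02 -2.05696288e+01] [ 3.08820226 -1.34293241 -1.97701927] [-0.12594324 -0.74666674  0.01411657] 49.76077296118699
```

View pics/s3.png

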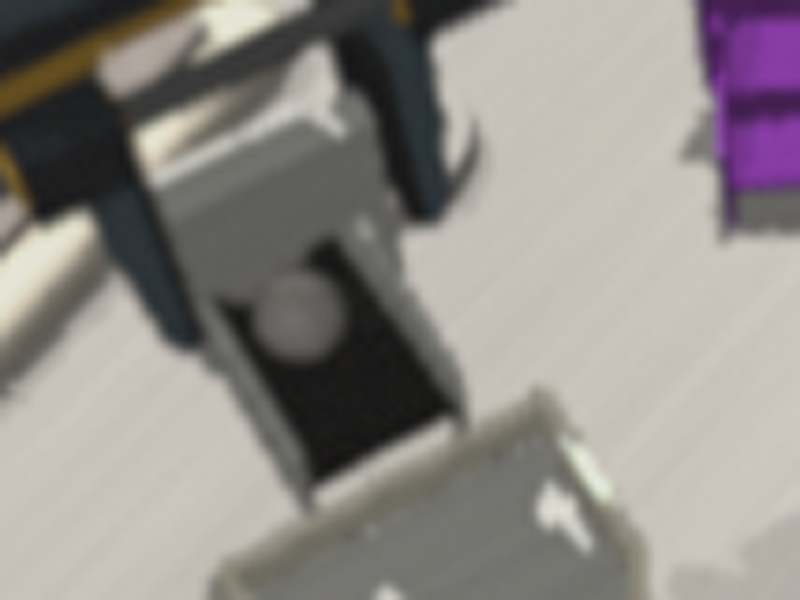

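Request:
{"fn": "apply_moves", "kwargs": {
  "deltas": [
    [-0.01,0,-0.004,0,-0.3],
    [-0.018,0,-0.006,0,-0.3],
    [-0.025,0,-0.007,0,-0.3],
    [-0.032,0,-0.0075,0,-0.3],
    [-0.038,0,-0.0075,0,-0.3]
  ]
}}

```text
time_s: 7.25
ee_pos: [621.3, 216.6, 173.5]
ee_rot: [-180.0, -0.1, -20.6]
force: [3.8, -1.7, 3.9]
gripper_width: 49.3
gripper_force: 20.0
```

Request:
{"fn": "apply_moves", "kwargs": {
  "deltas": [
    [-0.004,0,-0.002,0,-0.3],
    [-0.008,0,-0.004,0,-0.3],
    [-0.01,0,-0.006,0,-0.3],
    [-0.01,0,-0.006,0,-0.3],
    [-0.01,0,-0.006,0,-0.3]
  ]
}}

```text
time_s: 7.75
ee_pos: [611.5, 220.0, 178.5]
ee_rot: [180.0, 0.1, -20.6]
force: [0.6, -1.2, 2.5]
gripper_width: 49.8
gripper_force: 20.0
```

Run:
```python
from h import *
s=env.state();print(s["time_s"],s["ee_pos"],s["ee_rot"],s["force"],s["torque"],s["gripper_width"])
f=cams.grab_frame("side");g=cams.grab_frame("top")
R=lambda a:cv2.resize(a,(400,500),interpolation=cv2.INTER_CUBIC)
cv2.imwrite("pics/s4.png",np.hstack([R(f[220:390,190:326]),R(g[140:290,130:250])]))
```

```text
7.75 [611.50119065 220.01511152 178.53202395] [ 1.79983123e+02  8.25973082e-02 -2.05859060e+01] [ 0.61370941 -1.22798725  2.54633418] [-0.0947321  -0.25853738  0.0033061 ] 49.84585169837113
```

View pics/s4.png

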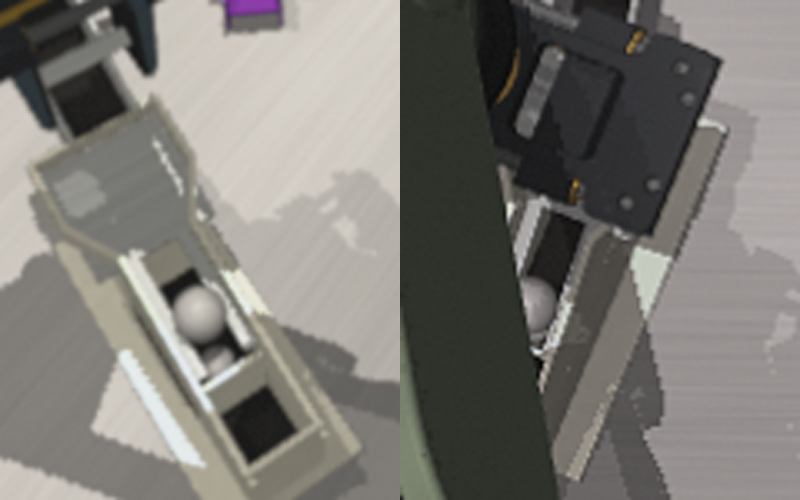

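Request:
{"fn": "apply_moves", "kwargs": {
  "deltas": [
    [0,0,-0.01,0,-0.3],
    [0,0,-0.025,0,-0.3],
    [0,0,-0.045,0,-0.3],
    [0.01,0,-0.06,0,-0.3],
    [0.02,0,-0.065,0,-0.3]
  ]
}}

```text
time_s: 8.35
ee_pos: [630.9, 213.3, 245.7]
ee_rot: [-179.9, -0.0, -20.6]
force: [0.8, 0.6, -0.9]
gripper_width: 49.8
gripper_force: 20.0
```

Request:
{"fn": "apply_moves", "kwargs": {
  "deltas": [
    [0.02,0.005,-0.01,0,-0.3],
    [0.04,0.02,-0.02,0,-0.3],
    [0.06,0.045,-0.02,0,-0.3],
    [0.06,0.075,-0.02,0,-0.3],
    [0.06,0.1,-0.02,0,-0.3]
  ]
}}

```text
time_s: 8.85
ee_pos: [651.0, 96.9, 262.8]
ee_rot: [179.9, 0.2, -20.6]
force: [-0.0, -0.3, -1.2]
gripper_width: 49.6
gripper_force: 20.0
```

Run:
```python
from h import *
s=env.state();print(s["time_s"],s["ee_pos"],s["ee_rot"],s["force"],s["torque"],s["gripper_width"])
f=cams.grab_frame("side")
cv2.imwrite("pics/s5.png",cv2.resize(f[140:400,150:410],(600,600),interpolation=cv2.INTER_CUBIC))
```

```text
8.85 [651.0001112   96.92867864 262.78946702] [ 1.79948224e+02  1.71862185e-01 -2.06161769e+01] [-0.04788747 -0.28827761 -1.18720121] [0.03041443 0.03706458 0.04396517] 49.57891806415896
```

View pics/s5.png

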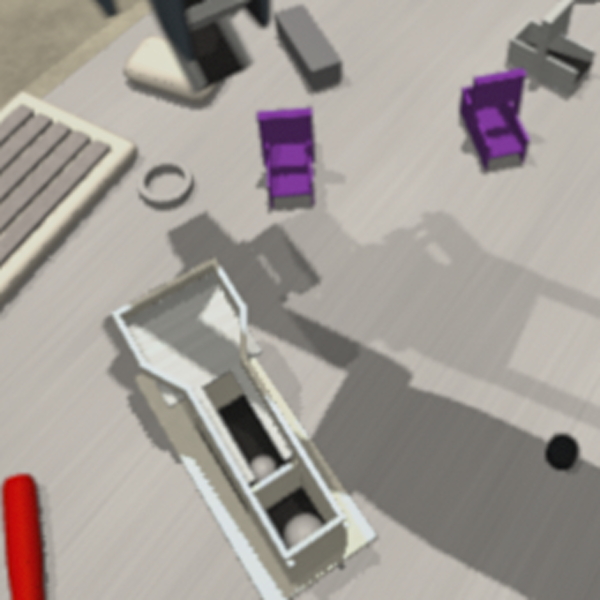

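Side view: the small ball sits in the upper pocket at crop (262,467) and the big one in the lower pocket at (303,527). The scoop is empty (1.2 N held). Next I'll stand it upright at its old place.

Request:
{"fn": "apply_moves", "kwargs": {
  "deltas": [
    [-0.015,0.022,0,0,-0.3],
    [-0.04,0.06,0,0,-0.3],
    [-0.065,0.098,0,0,-0.3],
    [-0.088,0.132,0,0,-0.3],
    [-0.1,0.15,0,0,-0.3]
  ]
}}

```text
time_s: 9.4
ee_pos: [502.0, -8.0, 263.7]
ee_rot: [180.0, 0.2, -20.6]
force: [1.4, -0.1, -1.4]
gripper_width: 49.6
gripper_force: 20.0
```

Request:
{"fn": "apply_moves", "kwargs": {
  "deltas": [
    [0,0,0.03,0,-0.3],
    [0,0,0.075,0,-0.3],
    [0,0,0.12,0,-0.3],
    [0,0,0.155,0,-0.3],
    [0,0,0.175,0,-0.3]
  ]
}}

```text
time_s: 9.9
ee_pos: [502.9, -6.7, 85.6]
ee_rot: [179.9, 0.4, -20.6]
force: [0.3, 0.6, -1.1]
gripper_width: 49.5
gripper_force: 20.0
```

Request:
{"fn": "apply_moves", "kwargs": {
  "deltas": [
    [0,0,0.003,0,-0.3],
    [0,0,0.006,0,-0.3],
    [0,0,0.008,0,-0.3],
    [0,0,0.01,0,-0.3],
    [0,0,0.01,0,-0.3]
  ]
}}

```text
time_s: 10.4
ee_pos: [505.9, -7.1, 79.1]
ee_rot: [-180.0, -0.1, -20.6]
force: [0.6, 0.6, -1.1]
gripper_width: 50.0
gripper_force: 20.0
```

Not in contact yet; go on down gently.

Request:
{"fn": "apply_moves", "kwargs": {
  "deltas": [
    [0,0,0.002,0,-0.3],
    [0,0,0.004,0,-0.3],
    [0,0,0.006,0,-0.3],
    [0,0,0.008,0,-0.3],
    [0,0,0.008,0,-0.3]
  ]
}}

```text
time_s: 10.9
ee_pos: [505.2, -7.2, 70.1]
ee_rot: [180.0, 0.0, -20.6]
force: [0.7, -0.4, -1.1]
gripper_width: 49.7
gripper_force: 20.0
```

Request:
{"fn": "apply_moves", "kwargs": {
  "deltas": [
    [0,0,0.001,0,-0.3],
    [0,0,0.002,0,-0.3],
    [0,0,0.003,0,-0.3],
    [0,0,0.003,0,-0.3],
    [0,0,0.003,0,-0.3]
  ]
}}

```text
time_s: 11.4
ee_pos: [505.5, -7.2, 67.4]
ee_rot: [180.0, -0.0, -20.6]
force: [-1.3, -0.1, -1.0]
gripper_width: 49.7
gripper_force: 20.0
```

Request:
{"fn": "apply_moves", "kwargs": {
  "deltas": [
    [0,0,0.001,0,-0.3],
    [0,0,0.002,0,-0.3],
    [0,0,0.003,0,-0.3],
    [0,0,0.003,0,-0.3],
    [0,0,0.003,0,-0.3]
  ]
}}

```text
time_s: 11.9
ee_pos: [505.7, -7.2, 64.8]
ee_rot: [-180.0, -0.0, -20.6]
force: [-1.3, -0.3, 2.9]
gripper_width: 49.6
gripper_force: 20.0
```

Request:
{"fn": "apply_moves", "kwargs": {
  "deltas": [
    [0.005,0,0,0,-0.3],
    [0.01,0,0.0003,0,-0.3],
    [0.015,0,0.0008,0,-0.3],
    [0.02,0,0.0015,0,-0.3],
    [0.024,0,0.002,0,-0.3]
  ]
}}

```text
time_s: 12.4
ee_pos: [527.9, -15.5, 62.9]
ee_rot: [-180.0, 0.0, -20.6]
force: [-1.7, 1.2, 5.2]
gripper_width: 50.1
gripper_force: 20.0
```

Request:
{"fn": "apply_moves", "kwargs": {
  "deltas": [
    [0.005,0,0.001,0,-0.3],
    [0.01,0,0.0025,0,-0.3],
    [0.015,0,0.0045,0,-0.3],
    [0.02,0,0.007,0,-0.3],
    [0.024,0,0.0095,0,-0.3]
  ]
}}

```text
time_s: 12.9
ee_pos: [551.6, -24.3, 53.7]
ee_rot: [-180.0, -0.1, -20.6]
force: [0.3, -0.5, 7.2]
gripper_width: 49.6
gripper_force: 20.0
```

Run:
```python
from h import *
np.set_printoptions(precision=0,suppress=True)
s=env.state();print(s["time_s"],s["ee_pos"],s["force"],s["torque"])
f=cams.grab_frame("side");cv2.imwrite("pics/s6f.png",f)
```

```text
12.9 [552. -24.  54.] [ 0. -1.  7.] [0. 0. 0.]
```

Request:
{"fn": "apply_moves", "kwargs": {
  "deltas": [
    [0,0,0.001,0,-0.3],
    [0,0,0.001,0,-0.3],
    [0,0,0.001,0,0.15],
    [0,0,0.001,0,0.2],
    [0,0,0.001,0,0.3]
  ]
}}

```text
time_s: 13.45
ee_pos: [550.1, -24.0, 51.5]
ee_rot: [180.0, 0.0, -20.6]
force: [-0.4, -0.8, 0.3]
gripper_width: 58.4
gripper_force: 0.0
```

Request:
{"fn": "apply_moves", "kwargs": {
  "deltas": [
    [0,0,0,0,0.6],
    [0,0,0,0,1],
    [0,0,0,0,1],
    [0,0,0,0,1],
    [0,0,-0.01,0,1]
  ]
}}

```text
time_s: 13.95
ee_pos: [549.3, -24.0, 61.1]
ee_rot: [179.9, 0.2, -20.6]
force: [-0.8, -0.1, 0.1]
gripper_width: 91.0
gripper_force: 0.0
```

Request:
{"fn": "apply_moves", "kwargs": {
  "deltas": [
    [0,0,-0.02,0,1],
    [0,0,-0.05,0,1],
    [0,0,-0.09,0,1],
    [0,0,-0.12,0,1],
    [0,0,-0.14,0,1]
  ]
}}

```text
time_s: 14.45
ee_pos: [551.4, -24.1, 205.6]
ee_rot: [-179.9, -0.3, -20.6]
force: [0.1, 1.4, 0.3]
gripper_width: 90.9
gripper_force: 0.0
```

Request:
{"fn": "apply_moves", "kwargs": {
  "deltas": [
    [0,0.03,0,0,1],
    [0,0.07,0,0,1],
    [0,0.11,0,0,1],
    [0,0.15,0,0,1],
    [0,0.18,0,0,1]
  ]
}}

```text
time_s: 14.95
ee_pos: [486.3, -194.4, 202.9]
ee_rot: [180.0, -0.1, -20.6]
force: [0.7, 1.0, 0.4]
gripper_width: 91.2
gripper_force: 0.0
```

Run:
```python
from h import *
np.set_printoptions(precision=1,suppress=True)
s=env.state();print(s["time_s"],s["ee_pos"],s["force"],s["gripper_width"])
f=cams.grab_frame("side");g=cams.grab_frame("top")
# upright-ness by matching: bright plate top / grey metal mask vs projected model
for n,im in(("side",f),("top",g)):
    e0=cv2.imread(f"pics/{n}0.png")
    # background of the bench at the spot: metal mask = differs from bench median
    roi=proj(n,[[550,-24,40]])[0].astype(int);x,y=roi
    c=cv2.cvtColor(im[y-45:y+45,x-45:x+45],cv2.COLOR_BGR2LAB).astype(float)
    m=np.linalg.norm(c-np.median(c.reshape(-1,3),0),axis=2)>22
    for t in(-20,0,20,37,45):
        best=0
        for dx in range(-16,17,4):
            for dy in range(-16,17,4):
                P=scoop(np.array([551+dx,-24+dy,68.]),-20.6,t);P[:,2]-=P[:,2].min()
                h=cv2.convexHull((proj(n,P[:8])-[x-45,y-45]).astype(np.float32).round().astype(np.int32))
                k=np.zeros(m.shape,np.uint8);cv2.fillConvexPoly(k,h,1)
                h=cv2.convexHull((proj(n,np.r_[P[8:],(P[8:9]+P[9:])/2+0*P[8:9]])-[x-45,y-45]).astype(np.float32).round().astype(np.int32));cv2.fillConvexPoly(k,h,1)
                best=max(best,(m&(k>0)).sum()/(m|(k>0)).sum())
        print(n,t,round(best,3))
    # before/after similarity of the scoop patch
    r=cv2.matchTemplate(im[y-45:y+45,x-45:x+45],e0[y-22:y+22,x-22:x+22],cv2.TM_CCOEFF_NORMED);print(n,"match",cv2.minMaxLoc(r)[1::2])
```

```text
14.95 [ 486.3 -194.4  202.9] [0.7 1.  0.4] 91.1873487878962
side -20 0.287
side 0 0.307
side 20 0.305
side 37 0.247
side 45 0.225
side match (0.9432249069213867, (19, 19))
top -20 0.356
top 0 0.397
top 20 0.395
top 37 0.385
top 45 0.352
top match (0.8121235370635986, (25, 16))
```

Run:
```python
from h import *
for n in("side","top"):
    im=cams.grab_frame(n);e0=cv2.imread(f"pics/{n}0.png")
    for nm,z in(("plate top",86),("trough",25)):
        c=proj(n,[[548,-23.5,z]])[0].round().astype(int);w=13
        r=cv2.matchTemplate(im[c[1]-40:c[1]+40,c[0]-40:c[0]+40],e0[c[1]-w:c[1]+w,c[0]-w:c[0]+w],cv2.TM_CCOEFF_NORMED)
        _,v,_,l=cv2.minMaxLoc(r);d=np.array(l)-(40-w)
        print(n,nm,round(v,3),d,"->",(atz(n,c+d,z)-atz(n,c.astype(float),z)).round(1))
```

```text
side plate top 0.978 [-4 -3] -> [10.9 -2.2  0. ]
side trough 0.823 [-4 -4] -> [12.8 -4.3  0. ]
top plate top 0.784 [ 2 -7] -> [12.  -3.2  0. ]
top trough 0.783 [ 2 -7] -> [12.9 -3.5  0. ]
```

Both cameras put the plate top and the trough at the same shift, about (12,-3) mm from the start, so the scoop stands upright. Handing in.

```bash
python3 -c "
from workcell import env
print(env.job_done())"
```

```text
the job is handed in; nothing more can be done
None
```

The job is handed in at about 15 s: the small ball is in the upper pocket, the big one in the lower pocket, and the empty scoop stands upright on the bench, released, about 12 mm from where it started.

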